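# Refit the control knob and hold it pressed in

### The job

Stand the loose round knob in the empty middle place of the row of spare knobs on the low wooden shelf, upright and neatly in line with the other two. Then turn the pointer knob to match the flat of the D-shaft on the control box, push it fully home on the shaft, and keep pressing so that the shaft is held well down against its spring; finish while still holding the knob down like that, without letting go. Leave the two spare knobs, the chuck key and the chisel where they are.

Things in the scene. Friction and masses are not known exactly. Their poses are not given: they have to be found in the camera images.
- round_knob: loose plain round black knob, a finely ribbed cylinder 34 mm in diameter and 34 mm tall, about 50 g, standing upright alone on the bench; origin at the centre of its underside, z up. It and the pointer knob stand side by side 80 mm or more apart, in either order.
- low_shelf: low shelf of light wood, fixed: a flat board 70 mm deep (x) and 190 mm long (y), top 24 mm above the bench, no lip at front or back, an 8 mm thick cheek at each end that rises 12 mm above the board. Origin on the bench under its centre, z up, y along the row. The row's three places are at y = +60, 0 and -60 mm, x = 0; the middle one is empty.
- gap (a point): the empty middle place of the row: the point on the top face of the shelf's board midway between the two spare knobs, where the centre of the round knob's underside belongs; axes as low_shelf
- spare_left: spare round knob, same as round_knob, standing loose on the shelf at y = +60 mm; origin at the centre of its underside
- spare_right: spare round knob, same as round_knob, standing loose on the shelf at y = -60 mm; origin at the centre of its underside
- pointer_knob: loose black pointer knob, about 60 g, upright on the bench: flat sides 30 mm apart (across y; grip there), 44 mm long (x), 40 mm tall; a wedge nose at one end points along +x to 32 mm from the axis. Origin on the axis at its underside, z up. Below, a D-bore 20 mm deep, 18 mm in diameter, its flat on the nose side 4 mm from the axis: it fits one way round only, nose over the shaft's flat
- pointer_tip (a point): tip of the pointer knob's nose at its top edge, 32 mm from the axis along the knob's +x and 40 mm above its underside
- control_box: grey speed control box with an aluminium top panel, fixed to the bench, 110 mm deep (x), 130 mm wide (y), 60 mm tall; origin on the bench under its centre, z up. A short black cable gland sticks out of its +x side, and a ring of scale ticks surrounds the shaft.
- shaft_top (a point): centre of the top of the upright steel D-shaft in the middle of the box's panel; 92 mm above the bench when free, sinks with the shaft. 16 mm in diameter, one flat 3 mm from the axis facing this +x, top edge chamfered 1.5 mm, z up. Stands 32 mm out of the panel (nut 28 mm across, 3 high); cannot turn. Knob fully home: the bore's end rests on this point, the knob's underside 20 mm below it
- shaft (a joint): how far the shaft is pressed in, m: 0 when free, 0.008 at its stop. A spring resists: about 3 N to start it, 11 N at the stop.
- chuck_key: steel T-shaped drill chuck key, 63 x 52 mm, lying loose on the bench farther back; to be left alone
- chisel: chisel with a wooden handle, 245 mm long, lying loose along the front edge of the bench; to be left alone
Things that resemble listed ones, but are neither listed nor needed, are in the scene too. What is shaped like the round_knob but green, pink or yellow is not meant.

How it is judged:
By the outcome, as a careful person would: the job done as asked, in the order asked, and still so for the second after the job is handed in, while the arm keeps its last pose, push and grip.
It also fails if it takes over 51 s, if anything falls off the work surface, if the arm or the gripper's body presses on something with over 40 N, if the wrist force passes 120 N, or if a joint passes its speed limit or range.

### The arm

A 6-joint arm with a two-finger parallel gripper is mounted at the origin on a cart in front of the work surface, level with it; the furniture and walls round the work are solid. World frame = base frame: x ahead of the robot, y to its left, z up, the work surface at z = 0. Lengths are in m, angles in rad, forces in N, time in s.
With the tool pointing down it reaches from about 0.225 to 0.875 m from the base axis. Payload 3.4 kg.
Tool frame: the origin (TCP) lies midway between the tips of the shut fingers; the grasp point (between the pads) lies 19 mm behind it; z points along the fingers, y is the line along which they close (so a half turn about z gives the same grasp; the last joint's range is limited). The gripper opens to 85 mm and grips with 20 to 120 N. Pads are 22 mm wide; open, the fingers measure 114 mm over their backs; the gripper's body (76 mm by 85 mm) begins 54 mm behind the grasp point. The pads swing forward as they close: fully open they stand 13 mm farther back than shut.
Start: joints at [1.161, 0.276, 1.505, -0, 1.361, -0.121], TCP at [0.164, 0.551, 0.231] pointing down, gripper open.
Joint ranges: [-2.89, 2.89], [-0.75, 2.08], [0.22, 2.7], [-1.18, 4.32], [0.11, 2.71], [-2.7, 2.7]. Speed limits (rad/s): [2.57, 2.57, 3.14, 3.14, 3.14, 3.14].

### API

Orientations are given as a rotation vector (axis times angle).
In Python, from workcell import readout, vision, job gives the robot as it stands. The module is installed in compiled form; this text tells all that it offers.
- The arm moves only by the shell command python3 -m creep 'ROWS' [FORCE]. ROWS is JSON, a list of rows, each a list of 3 entries, a list of its own where there are three numbers: the shift along the tool's x, y, z in cm, then the turn, a rotation vector about the tool's x, y, z in rad, then the gripper's target within -1 to 1 (fully open at 1, half-way at 0, shut at -1). In form: [[[dx, dy, dz], [rx, ry, rz], hand], ...]. A call has 1 to 8 rows; each row shifts and turns the commanded pose from where the row before left it, along the tool's axes as they then stand; what a row does not reach is not made up. A row lasts 1/10 s, in which the tool goes at most 50 mm and 8.59 degrees, less where a joint would pass 70% of its speed; a pose out of reach is approached as far as the arm can. A call with a gripper value outside its range is refused whole. The fingers move at their own pace and stop on an object; FORCE is the grip in N (left out, the last holds). Time passes only in rows, so rows that do not move let the fingers close. It gives the time, the measured TCP pose, the force, the opening and the grip force at its end, in the units of the state.
- readout.get_obs(): the state, without advancing time (a new reading comes with each control period).
- vision.read_camera(name): name is "scene" or "top" or "wrist"; returns a dict with "img" (420x560x3 uint8, blue, green, red), "z_map" (420x560 float32, m along the optical axis (not along the pixel's ray), 0 where there is no reading), "K" (3x3 intrinsics, pixels), "k1" (the pictures are not rectified: a ray, as slopes to the right and down, at radius r is drawn at 1 + k1 r^2 times it, then the intrinsics apply), "extrinsics" (4x4, takes a point from world to camera coordinates). Camera axes: x right, y up, looking along -z (the intrinsics and any distortion apply to the point x, -y, -z); pixel columns grow to the right and rows downward; lengths in m; the calibration is good to about 2 mm. A picture is of the moment at which its call begins.
- job.finish_job(): hands the job in; it is judged then, once.
The state is a dict: "clock": time; "qpos": joint angles; "dq": joint speeds; "joint_torque": joint torques, N m; "position": TCP position; "ee_rot": TCP orientation; "wrist_force": force on the tool from outside, world axes, zero at the start; "wrist_torque": the same for the moment, N m; "finger_gap": finger opening in m; "grasp_force": force on a finger pad.
Only numpy, scipy, OpenCV 4.12 (cv2) and the standard library are available. Lean on these libraries where they do the work, as an engineer would, in place of code of your own. Each camera call takes 0.05 s, during which the arm holds its last target. There are 200 camera calls.

## Working session

There is one attempt and no reset: what is moved stays moved. The work goes in short steps, Python scripts to look and compute and a shell command to move; the robot and the scene stay as the last step left them, time stands still between calls to the robot, and variables do not carry over. Pictures are saved under pics/ and viewed, at most 10 in all, crops included, and the job is handed in when it is done.

```bash
mkdir -p pics
cat > h.py <<'E'
import numpy as np, cv2
from workcell import readout, vision, job
def cam(n):
    c=vision.read_camera(n); return c
def rays(c,px):
    px=np.atleast_2d(np.float64(px)); K=c["K"]
    d=np.stack([(px[:,0]-K[0,2])/K[0,0],(px[:,1]-K[1,2])/K[1,1]],1)
    u=d.copy()
    for _ in range(20): u=d/(1+c["k1"]*(u**2).sum(1,keepdims=True))
    R=c["extrinsics"][:3,:3]; t=c["extrinsics"][:3,3]
    v=np.c_[u[:,0],-u[:,1],-np.ones(len(u))]
    return -R.T@t, v@R
def onplane(c,px,z):
    o,v=rays(c,px); return o+v*((z-o[2])/v[:,2])[:,None]
def cloud(c):
    h,w=c["z_map"].shape; g=np.stack(np.meshgrid(np.arange(w),np.arange(h)),-1).reshape(-1,2)
    o,v=rays(c,g); P=(o+v*c["z_map"].reshape(-1,1)).reshape(h,w,3); P[c["z_map"]==0]=np.nan; return P
E
python3 - <<'E'
from h import *
print(readout.get_obs())
for n in("scene","top","wrist"):
    c=cam(n); np.savez(n+"0.npz",**c); cv2.imwrite(f"pics/{n}0.png",c["img"]); print(n,c["K"][0,0],c["k1"],-c["extrinsics"][:3,:3].T@c["extrinsics"][:3,3])
E
```

```text
{'clock': 0.0, 'qpos': array([ 1.16102861e+00,  2.76613460e-01,  1.50617365e+00,  1.36982618e-05,
        1.36071181e+00, -1.21022445e-01]), 'dq': array([-0.00109472, -0.00053481,  0.00083509, -0.00028755,  0.00350491,
        0.00011392]), 'joint_torque': array([-2.02569099e-03, -4.16791856e+01, -2.45801854e+01, -5.30884481e-04,
        1.11600247e-02,  1.73428691e-05]), 'position': array([0.16352264, 0.55068292, 0.23041305]), 'ee_rot': array([-4.51916508e-01, -3.10839911e+00,  2.88353711e-03]), 'wrist_force': array([-0.19146001, -0.53583774,  0.59882688]), 'wrist_torque': array([ 0.01431052,  0.04584143, -0.02971453]), 'grasp_force': 0.0, 'finger_gap': 0.08551928001101552}
scene 489.3626109984085 -0.1043824438025144 [0.046074   0.98154733 0.65810888]
top 514.3986271744701 -0.12028929895102702 [0.40191586 0.11492332 1.22993743]
wrist 303.0823787134464 -0.05175569501143592 [0.08313396 0.5744067  0.37214391]
```

View pics/top0.png

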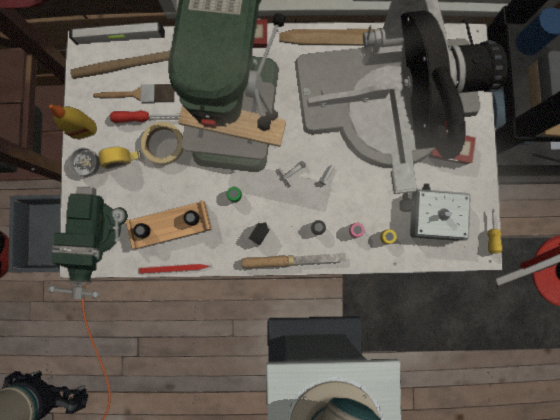

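View pics/scene0.png

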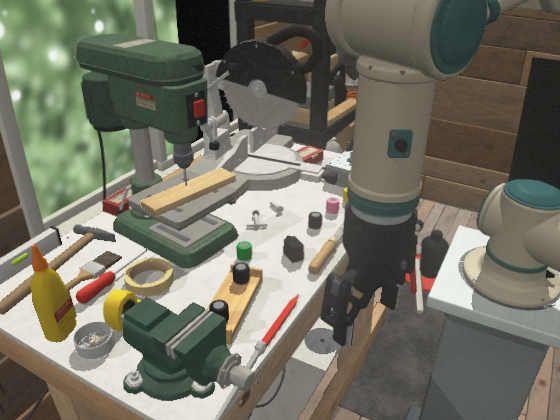

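Top view: shelf about (168,226), with spares at (142,231) and (191,218). The pointer knob is at (260,234), the box at (441,215) with its gland near (427,187). Candidates for the round knob are green (234,194), black (318,228), pink (357,230) and yellow (389,237). Only the black one at (318,228) stands alone and matches the description. I'll measure it and confirm with an enlarged crop.

Run:
```python
from h import *
c=dict(np.load("top0.npz")); P=cloud(c); img=c["img"]
hsv=cv2.cvtColor(img,cv2.COLOR_BGR2HSV)
dark=((img.max(2)<75)).astype(np.uint8)
def comp(x0,y0,x1,y1,lo,hi):
    m=np.zeros(dark.shape,bool); m[y0:y1,x0:x1]=1
    m&=(P[...,2]>lo)&(P[...,2]<hi); q=P[m]; v,u=np.nonzero(m)
    r=cv2.minAreaRect(np.float32(q[:,:2])); print(len(q),"rect",np.round(r[0],4),np.round(r[1],4),round(r[2],1),"mean",q.mean(0).round(4),"zmed",np.median(q[:,2]).round(4),"pix",u.mean().round(1),v.mean().round(1))
for n,b in dict(round=(305,215,332,242,.028,.045),pointer=(243,215,278,255,.033,.05),sl=(130,218,154,244,.05,.07),sr=(180,206,203,230,.05,.07),shelf=(122,198,214,252,.018,.03),shelfcheek=(122,198,214,252,.018,.042),box=(405,180,475,245,.055,.066),shaft=(425,195,465,235,.08,.1)).items(): print(n);comp(*b)
print("table",np.nanmedian(P[235:250,290:305,2]))
a=cv2.resize(img[180:255,220:340],(800,500),interpolation=cv2.INTER_CUBIC)
b=cv2.resize(img[175:250,400:480],None,fx=7,fy=7,interpolation=cv2.INTER_CUBIC)
cv2.imwrite("pics/c1.png",a);cv2.imwrite("pics/c2.png",b)
```

```text
round
160 rect [0.4729 0.0293] [0.0314 0.0323] 25.2 mean [0.4729 0.0292 0.0329] zmed 0.033 pix 318.3 226.9
pointer
257 rect [0.4636 0.1672] [0.03   0.0508] 57.7 mean [0.4617 0.1679 0.0389] zmed 0.0391 pix 258.7 232.7
sl
161 rect [0.4719 0.4403] [0.0311 0.0326] 89.2 mean [0.4715 0.4403 0.0561] zmed 0.0562 pix 140.3 230.1
sr
160 rect [0.4996 0.3239] [0.0329 0.0301] 4.4 mean [0.4991 0.3238 0.0566] zmed 0.0566 pix 190.3 217.2
shelf
1737 rect [0.4862 0.3806] [0.071  0.1842] 13.5 mean [0.4844 0.3825 0.0228] zmed 0.0227 pix 168.3 225.0
shelfcheek
1992 rect [0.4856 0.383 ] [0.071  0.1897] 13.5 mean [0.4845 0.3827 0.0244] zmed 0.0231 pix 168.0 224.9
box
2212 rect [ 0.5067 -0.246 ] [0.1555 0.1291] 85.0 mean [ 0.4956 -0.2582  0.0596] zmed 0.0596 pix 442.5 213.9
shaft
39 rect [ 0.4927 -0.2594] [0.0171 0.0099] 86.7 mean [ 0.4932 -0.2584  0.0902] zmed 0.0911 pix 446.8 213.8
table -0.0007411904179983608
```

View pics/c1.png

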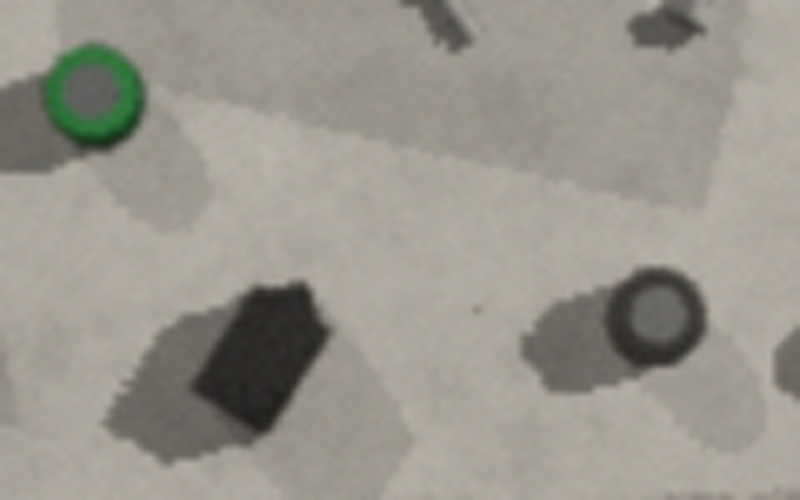

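View pics/c2.png

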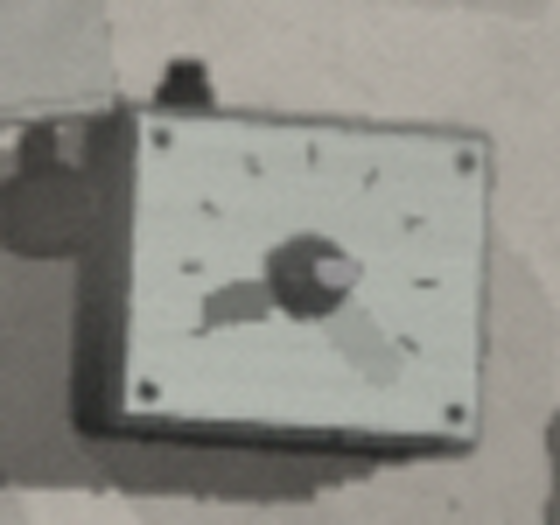

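The crop confirms the black knob with a grey cap at c1 (657,317), i.e. (0.473, 0.029). The green, pink and yellow ones are decoys. The pointer's nose tip is at c1 (305,287), giving a yaw of about -32°. In c2 the box's gland is at (185,75), on the far side, so the shaft's flat faces the far side.

```bash
cat >> h.py <<'E'
from scipy.spatial.transform import Rotation as Ro
def plan(x,y,z,phi):
    "shift in tool frame after turning to phi (deg, direction of tool y)"
    o=readout.get_obs(); R=Ro.from_rotvec(o["ee_rot"]); p=np.radians(phi)
    G=Ro.from_matrix(np.array([[-np.sin(p),np.cos(p),0],[np.cos(p),np.sin(p),0],[0,0,-1]]).T)
    print("turn(tool)",(R.inv()*G).as_rotvec().round(4),"shift cm after turn",(100*G.inv().apply(np.array([x,y,z])-o["position"])).round(2),"t",o["clock"],"pos",o["position"].round(4),"F",o["wrist_force"].round(1),"gap",round(o["finger_gap"],4))
E
sed -i 's/np.array(\[\[-np.sin(p),np.cos(p),0\],\[np.cos(p),np.sin(p),0\],\[0,0,-1\]\])/np.array([[-np.sin(p),np.cos(p),0],[np.cos(p),np.sin(p),0],[0,0,-1]])/' h.py
python3 - <<'E'
from h import *
c=dict(np.load("top0.npz")); P=cloud(c); img=c["img"]
m=((np.abs(P[...,2]-.0596)<.006)&(img.min(2)>120)); m[:,:405]=0;m[:,480:]=0;m[:180]=0;m[250:]=0
m=cv2.morphologyEx(m.astype(np.uint8),cv2.MORPH_OPEN,np.ones((5,5)))
k=max(cv2.findContours(m,0,2)[0],key=cv2.contourArea)[:,0]
print(cv2.minAreaRect(k))
q=onplane(c,k,.06)[:,:2]; print(cv2.minAreaRect(np.float32(q)))
plan(.4729,.0293,.12,13.4)
E
```

```text
((443.5563049316406, 214.14817810058594), (50.49785232543945, 42.87946319580078), 2.38594388961792)
((0.4955803453922272, -0.26096102595329285), (0.11991238594055176, 0.09970133751630783), 85.1789779663086)
turn(tool) [-1.4000e-03  5.0000e-04  1.0482e+00] shift cm after turn [-57.9   18.    11.06] t 0.15 pos [0.1636 0.5508 0.2306] F [-0.1 -0.4  0.3] gap 0.0856
```

```bash
python3 -m creep '[[[0,0,0],[0,0,0.149],1],[[0,0,0],[0,0,0.149],1],[[0,0,0],[0,0,0.149],1],[[0,0,0],[0,0,0.149],1],[[0,0,0],[0,0,0.149],1],[[0,0,0],[0,0,0.149],1],[[0,0,0],[0,0,0.149],1],[[-3,1,0],[0,0,0],1]]' 40
python3 -m creep '[[[-4.2,1.3,0.5],[0,0,0],1],[[-4.2,1.3,0.5],[0,0,0],1],[[-4.2,1.3,0.5],[0,0,0],1],[[-4.2,1.3,0.5],[0,0,0],1],[[-4.2,1.3,0.5],[0,0,0],1],[[-4.2,1.3,0.5],[0,0,0],1],[[-4.2,1.3,0.5],[0,0,0],1],[[-4.2,1.3,0.5],[0,0,0],1]]'
python3 -m creep '[[[-4.2,1.3,0.5],[0,0,0],1],[[-4.2,1.3,0.5],[0,0,0],1],[[-4.2,1.3,0.5],[0,0,0],1],[[-4.2,1.3,0.5],[0,0,0],1],[[-4.2,1.3,0.5],[0,0,0],1],[[0,0,0],[0,0,0],1]]'
python3 - <<'E'
from h import *
plan(.4729,.0293,.12,13.4)
c=cam("wrist"); np.savez("w1.npz",**c); cv2.imwrite("pics/w1.png",c["img"])
print(-c["extrinsics"][:3,:3].T@c["extrinsics"][:3,3], -c["extrinsics"][2,:3])
E
```

```text
clock: 0.95
position: [0.1796, 0.5265, 0.2307]
ee_rot: [-1.939, -2.469, -0.001]
wrist_force: [0.4, -0.9, 0.1]
finger_gap: 0.0854
grasp_force: 0.0
clock: 1.75
position: [0.3616, 0.221, 0.1911]
ee_rot: [1.94, 2.471, 0.001]
wrist_force: [0.5, -0.1, -1.1]
finger_gap: 0.0855
grasp_force: 0.0
clock: 2.35
position: [0.4769, 0.0296, 0.1656]
ee_rot: [1.946, 2.463, -0.001]
wrist_force: [0.3, 0.9, -0.1]
finger_gap: 0.0852
grasp_force: 0.0
turn(tool) [ 0.0009  0.0025 -0.0001] shift cm after turn [ 0.06 -0.4   4.56] t 2.35 pos [0.4769 0.0296 0.1656] F [ 0.3  0.9 -0.1] gap 0.0852
[0.45721227 0.11111096 0.3070093 ] [ 0.07618442 -0.31758843 -0.94516323]
```

View pics/w1.png

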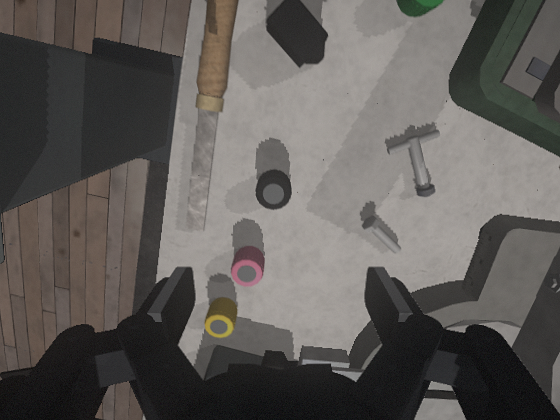

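The wrist view shows the black round knob at (273,188), the pink and yellow decoys below it, and the chisel blade close on the left at (200,170). I'll narrow the fingers before going down.

Run:
```python
from h import *
c=dict(np.load("w1.npz")); P=cloud(c)
def top(c,P,box,zt,tol=.006):
    x0,y0,x1,y1=box; m=np.zeros(P.shape[:2],np.uint8); m[y0:y1,x0:x1]=1
    m&=(np.abs(P[...,2]-zt)<tol).astype(np.uint8)
    k=max(cv2.findContours(m,0,1)[0],key=cv2.contourArea)[:,0]
    q=onplane(c,k,zt)[:,:2]; (a,r)=cv2.minEnclosingCircle(np.float32(q)); return np.round(a,4),round(r,4),np.nanmedian(P[m>0][:,2])
print(top(c,P,(245,160,300,220),.034,.004))
m=np.zeros((420,560),bool); m[100:230,185:220]=1; q=P[m&(P[...,2]>.002)&(P[...,2]<.03)]; print("chisel",len(q),q.min(0),q.max(0))
g=P[0:70,260:335].reshape(-1,3); g=g[(g[:,2]>.036)&(g[:,2]<.045)]; print("ptr",cv2.minAreaRect(np.float32(g[:,:2])))
```

```text
(array([0.4704, 0.0317]), 0.0168, np.float64(0.03296253539245744))
chisel 2534 [ 0.38291093 -0.03331556  0.01112828] [0.40878788 0.1013922  0.02657644]
ptr ((0.4614959955215454, 0.16768021881580353), (0.029982848092913628, 0.05309157446026802), 57.34852600097656)
```

```bash
python3 -m creep '[[[0.2,-0.5,2.5],[0,0,0],0.35],[[0,0,3],[0,0,0],0.35],[[0,0,3],[0,0,0],0.35],[[0,0,3],[0,0,0],0.35],[[0,0,2],[0,0,0],0.35],[[0,0,0],[0,0,0],0.35]]'
python3 -c "
from h import *
plan(.4715,.0305,.006,13.4)"
```

```text
clock: 3.0
position: [0.4655, 0.0361, 0.0292]
ee_rot: [-1.936, -2.467, 0.005]
wrist_force: [-0.6, 0.6, -0.4]
finger_gap: 0.0577
grasp_force: 0.0
turn(tool) [-0.0064 -0.0025  0.0063] shift cm after turn [-0.68  0.46  2.32] t 3.0 pos [0.4655 0.0361 0.0292] F [-0.6  0.6 -0.4] gap 0.0577
```

```bash
python3 -m creep '[[[0,0,0],[0,0,0],0.35],[[0,0,0],[0,0,0],0.35]]'
python3 -c "
from h import *
plan(.4715,.0305,.006,13.4)"
```

```text
clock: 3.2
position: [0.4696, 0.0352, 0.0325]
ee_rot: [1.939, 2.47, 0.002]
wrist_force: [-0.4, 0.3, 0.0]
finger_gap: 0.0576
grasp_force: 0.0
turn(tool) [0.0024 0.0005 0.0058] shift cm after turn [-0.5   0.08  2.65] t 3.2 pos [0.4696 0.0352 0.0325] F [-0.4  0.3  0. ] gap 0.0576
```

```bash
python3 -m creep '[[[-0.5,0.1,0],[0,0,0],0.35],[[0,0,1.3],[0,0,0],0.35],[[0,0,1.3],[0,0,0],0.35],[[0,0,0],[0,0,0],0.35],[[0,0,0],[0,0,0],0.35],[[0,0,0],[0,0,0],0.35]]'
python3 -c "
from h import *
plan(.4715,.0305,.006,13.4)"
```

```text
clock: 3.8
position: [0.4717, 0.0299, 0.0061]
ee_rot: [1.94, 2.469, 0.002]
wrist_force: [0.5, 0.5, 0.7]
finger_gap: 0.0574
grasp_force: 0.0
turn(tool) [0.0017 0.0005 0.005 ] shift cm after turn [ 0.06 -0.    0.01] t 3.8 pos [0.4717 0.0299 0.0061] F [0.5 0.5 0.7] gap 0.0574
```

```bash
python3 -m creep '[[[0,0,0],[0,0,0],-0.5],[[0,0,0],[0,0,0],-1],[[0,0,0],[0,0,0],-1],[[0,0,0],[0,0,0],-1],[[0,0,0],[0,0,0],-1],[[0,0,0],[0,0,0],-1]]' 40
```

```text
clock: 4.4
position: [0.4714, 0.0301, 0.0061]
ee_rot: [1.94, 2.47, 0.001]
wrist_force: [-1.2, 0.2, 6.4]
finger_gap: 0.0325
grasp_force: 39.6
```

```bash
python3 -m creep '[[[0,0,-1],[0,0,0],-1],[[0,0,-3],[0,0,0],-1],[[0,0,-3],[0,0,0],-1],[[0,0,-3],[0,0,0],-1],[[2,0.5,-1],[0,0,0],-1],[[3.5,1,0],[0,0,0],-1],[[4,1.1,0],[0,0,0],-1],[[4,1.1,0],[0,0,0],-1]]'
python3 -m creep '[[[4,1.1,0],[0,0,0],-1],[[4,1.1,0],[0,0,0],-1],[[4,1.1,0],[0,0,0],-1],[[3.5,1.1,0],[0,0,0],-1],[[2,1,0],[0,0,0],-1],[[0,0,0],[0,0,0],-1],[[0,0,0],[0,0,0],-1],[[0,0,0],[0,0,0],-1]]'
python3 - <<'E'
from h import *
plan(.4857,.3821,.0305,13.4)
c=cam("wrist"); np.savez("w2.npz",**c); cv2.imwrite("pics/w2.png",c["img"])
E
```

```text
clock: 5.2
position: [0.4748, 0.1712, 0.1162]
ee_rot: [1.941, 2.469, 0.001]
wrist_force: [0.5, 0.1, -0.7]
finger_gap: 0.0333
grasp_force: 39.9
clock: 6.0
position: [0.4854, 0.3516, 0.1154]
ee_rot: [-1.941, -2.47, 0.002]
wrist_force: [-0.2, -1.1, -0.4]
finger_gap: 0.0324
grasp_force: 39.9
turn(tool) [-0.001   0.0008  0.0045] shift cm after turn [2.96 0.74 8.49] t 6.0 pos [0.4854 0.3516 0.1154] F [-0.2 -1.1 -0.4] gap 0.0324
```

View pics/w2.png

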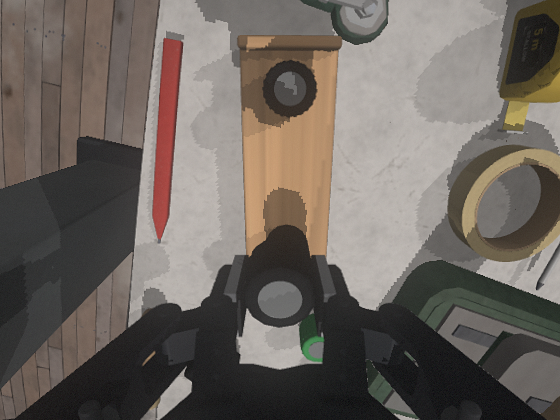

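Wrist view: the knob is held at (280,298), spare_left stands at (290,87), and the board runs between x≈243 and 335. I'll measure both caps from this one view, so calibration bias cancels.

Run:
```python
from h import *
c=dict(np.load("w2.npz")); P=cloud(c); im=c["img"]; hsv=cv2.cvtColor(im,cv2.COLOR_BGR2HSV)
def cap(box,z):
    x0,y0,x1,y1=box; m=np.zeros((420,560),np.uint8); g=(hsv[...,1]<60)&(hsv[...,2]>75); m[y0:y1,x0:x1]=g[y0:y1,x0:x1]
    k=max(cv2.findContours(m,0,1)[0],key=cv2.contourArea)[:,0]; e=cv2.fitEllipse(k); zz=np.nanmedian(P[m>0][:,2])
    p=onplane(c,[e[0]],z)[0]; print("cap px",np.round(e[0],1),np.round(e[1],1),"zmap",zz.round(4),"pt",p.round(4)); return p
t=readout.get_obs()["position"]
h=cap((250,270,312,330),t[2]+.028); s=cap((262,60,320,118),.058)
print("hand-TCP",(h-t).round(4))
m=(hsv[...,0]<25)&(hsv[...,1]>70)&(np.abs(P[...,2]-.024)<.005); m[:, :225]=0;m[:,350:]=0
q=P[m]; 
a=np.radians(13.4); ux=np.array([np.cos(a),np.sin(a)]); uy=np.array([-np.sin(a),np.cos(a)])
print(len(q),q[:,2].mean())
b=(q[:,:2]-s[:2])@np.c_[ux,uy]
for l in np.arange(-.12,.02,.02):
    w=b[np.abs(b[:,1]-l)<.005]
    if len(w)>30: print(round(l,3),w[:,0].min().round(4),w[:,0].max().round(4),((w[:,0].min()+w[:,0].max())/2).round(4))
g=s[:2]-.06*uy; print("gap est",g,"knob->gap",(g-h[:2]).round(4),"tool x,y cm", 100*(g-h[:2])@uy,100*(g-h[:2])@ux)
```

```text
cap px [279.5 299.2] [36.8 43.8] zmap 0.1423 pt [0.4849 0.353  0.1434]
cap px [289.4  88.4] [30.4 32. ] zmap 0.0575 pt [0.4691 0.4431 0.058 ]
hand-TCP [-0.0006  0.0015  0.028 ]
14655 0.022972624508501967
-0.12 -0.0342 0.0344 0.0001
-0.1 -0.0345 0.0346 0.0001
-0.08 -0.0346 0.0347 0.0
-0.06 -0.0346 0.0348 0.0001
-0.04 -0.0342 0.0347 0.0002
-0.02 -0.0343 0.0346 0.0002
0.0 -0.0341 0.0347 0.0003
gap est [0.48296834 0.3847177 ] knob->gap [-0.002   0.0317] tool x,y cm 3.131720158976239 0.5453189988631765
```

```bash
python3 -m creep '[[[1.5,0.3,0],[0,0,0],-1],[[1.5,0.3,0],[0,0,0],-1],[[0,0,2],[0,0,0],-1],[[0,0,2],[0,0,0],-1],[[0,0,2],[0,0,0],-1],[[0,0,1.6],[0,0,0],-1],[[0,0,0],[0,0,0],-1],[[0,0,0],[0,0,0],-1]]'
python3 - <<'E'
from h import *
plan(.4857,.3821,.0305,13.4)
for n in("wrist","top","scene"):
    c=cam(n); np.savez(n[0]+"3.npz",**c); cv2.imwrite(f"pics/{n}3.png",c["img"])
E
```

```text
clock: 6.85
position: [0.4847, 0.3842, 0.0394]
ee_rot: [-1.94, -2.471, -0.0]
wrist_force: [-0.4, 0.2, -1.6]
finger_gap: 0.0328
grasp_force: 39.9
turn(tool) [ 0.     -0.0003  0.0054] shift cm after turn [-0.23  0.04  0.89] t 6.85 pos [0.4847 0.3842 0.0394] F [-0.4  0.2 -1.6] gap 0.0328
```

View pics/wrist3.png

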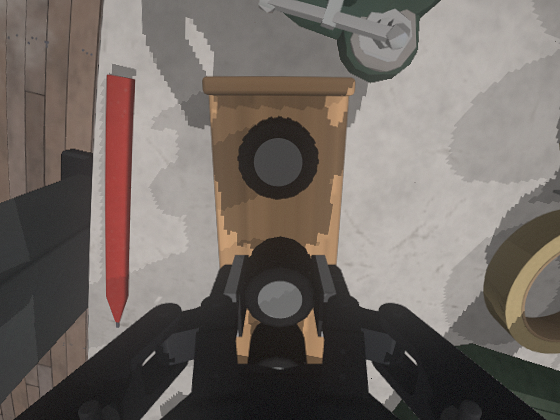

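Close view: held knob at (280,298), spare_left at (278,162), and the front of spare_right at (278,345).

Run:
```python
from h import *
c=dict(np.load("w3.npz")); P=cloud(c); im=c["img"]; hsv=cv2.cvtColor(im,cv2.COLOR_BGR2HSV)
a=np.radians(13.4); ux=np.array([np.cos(a),np.sin(a)]); uy=np.array([-np.sin(a),np.cos(a)])
def cap(box,z,th):
    x0,y0,x1,y1=box; m=np.zeros((420,560),np.uint8); m[y0:y1,x0:x1]=(im.min(2)>th)[y0:y1,x0:x1]
    k=max(cv2.findContours(m,0,1)[0],key=cv2.contourArea)[:,0]; e=cv2.fitEllipse(k)
    p=onplane(c,[e[0]],z)[0]; print("cap px",np.round(e[0],1),np.round(e[1],1),"zmap",np.nanmedian(P[m>0][:,2]).round(4),"pt",p.round(4)); return p
t=np.array([.4847,.3842,.0394])
h=cap((254,272,306,325),t[2]+.028,75); s=cap((250,134,306,190),.058,55)
g=s[:2]-.06*uy; print("knob->gap tool x,y cm",100*(g-h[:2])@uy,100*(g-h[:2])@ux,"hand-TCP",h-t)
# whole tops by depth
def top(z,box):
    x0,y0,x1,y1=box; m=np.zeros((420,560),np.uint8); m[y0:y1,x0:x1]=(np.abs(P[...,2]-z)<.006)[y0:y1,x0:x1]
    k=max(cv2.findContours(m,0,1)[0],key=cv2.contourArea)[:,0]; q=onplane(c,k,z)[:,:2]; print("disc",cv2.minEnclosingCircle(np.float32(q)))
top(.058,(225,105,330,215)); top(.0674,(245,255,316,330))
q=P[(np.abs(P[...,2]-.024)<.005)]; q=q[np.abs((q[:,:2]-s[:2])@uy)<.12]; b=(q[:,:2]-s[:2])@np.c_[ux,uy]; b=b[np.abs(b[:,0])<.05]
for l in (-.03,-.02,0,.02):
    w=b[np.abs(b[:,1]-l)<.004]; 
    if len(w): print(l,w[:,0].min().round(4),w[:,0].max().round(4))
# top cam: gripper-independent check
c=dict(np.load("s3.npz")); print(c["img"].shape)
```

```text
cap px [279.5 299.3] [36.7 43.7] zmap 0.0665 pt [0.4843 0.3855 0.0674]
cap px [277.6 161.7] [47.1 47.5] zmap 0.0574 pt [0.4693 0.4433 0.058 ]
knob->gap tool x,y cm -0.030999246860099014 -0.11476278046302846 hand-TCP [-0.00042513  0.00132041  0.028     ]
disc ((0.4691622853279114, 0.44402360916137695), 0.016764216125011444)
disc ((0.4860541820526123, 0.38728728890419006), 0.019052963703870773)
-0.03 -0.0353 0.0349
-0.02 -0.035 0.035
0 -0.0354 0.0351
0.02 -0.0349 0.035
(420, 560, 3)
```

```bash
python3 -m creep '[[[0,-0.1,0],[0,0,0],-1],[[0,0,0.3],[0,0,0],-1],[[0,0,0.3],[0,0,0],-1],[[0,0,0.2],[0,0,0],-1],[[0,0,0.1],[0,0,0],-1],[[0,0,0],[0,0,0],-1],[[0,0,0],[0,0,0],-1]]'
```

```text
clock: 7.7
position: [0.4837, 0.3832, 0.0302]
ee_rot: [-1.941, -2.47, -0.0]
wrist_force: [0.0, -0.6, -0.4]
finger_gap: 0.0329
grasp_force: 39.9
```

```bash
python3 -m creep '[[[0.05,0,0.05],[0,0,0],-1],[[0,0,0],[0,0,0],-1],[[0,0,0],[0,0,0],-1]]' 20
python3 -m creep '[[[0,0,0],[0,0,0],-0.15],[[0,0,0],[0,0,0],-0.05],[[0,0,0],[0,0,0],0.1],[[0,0,0],[0,0,0],0.3],[[0,0,0],[0,0,0],0.5],[[0,0,0],[0,0,0],0.5]]'
python3 -m creep '[[[0,0,-2],[0,0,0],0.5],[[0,0,-3],[0,0,0],0.5],[[0,0,-3],[0,0,0],0.5],[[-2.5,0,-1],[0,0,0],0.5],[[-2.5,0,0],[0,0,0],0.5],[[0,0,0],[0,0,0],0.5],[[0,0,0],[0,0,0],0.5]]'
python3 - <<'E'
from h import *
c=cam("wrist"); np.savez("w4.npz",**c); cv2.imwrite("pics/w4.png",c["img"])
P=cloud(c); hsv=cv2.cvtColor(c["img"],cv2.COLOR_BGR2HSV)
m=(np.abs(P[...,2]-.058)<.005).astype(np.uint8)
for k in cv2.findContours(m,0,1)[0]:
    if cv2.contourArea(k)>300: q=onplane(c,k[:,0],.058)[:,:2]; print(cv2.minEnclosingCircle(np.float32(q)),cv2.boundingRect(k))
c=cam("top"); np.savez("t4.npz",**c)
P=cloud(c); m=(np.abs(P[...,2]-.058)<.005).astype(np.uint8); m[:,:125]=0;m[:,210:]=0;m[:195]=0;m[255:]=0
for k in cv2.findContours(m,0,1)[0]:
    if cv2.contourArea(k)>60: q=onplane(c,k[:,0],.058)[:,:2]; print("top",cv2.minEnclosingCircle(np.float32(q)),cv2.boundingRect(k))
E
```

```text
clock: 8.0
position: [0.4837, 0.3835, 0.0301]
ee_rot: [1.94, 2.47, 0.0]
wrist_force: [-0.1, -2.7, 2.4]
finger_gap: 0.0329
grasp_force: 40.2
clock: 8.6
position: [0.4835, 0.3837, 0.0298]
ee_rot: [-1.941, -2.47, -0.0]
wrist_force: [-0.5, -0.7, 0.4]
finger_gap: 0.064
grasp_force: 0.0
clock: 9.3
position: [0.4954, 0.3349, 0.1198]
ee_rot: [-1.942, -2.469, -0.001]
wrist_force: [-0.5, 0.6, -0.4]
finger_gap: 0.0642
grasp_force: 0.0
((0.4970226585865021, 0.32818734645843506), 0.017177730798721313) (257, 213, 45, 43)
((0.48330068588256836, 0.38491153717041016), 0.016879016533493996) (256, 129, 49, 50)
((0.46932193636894226, 0.4422752261161804), 0.01713688299059868) (253, 28, 55, 59)
((0.6311187744140625, 0.5048401355743408), 0.015827449038624763) (544, 0, 16, 55)
top ((0.47057750821113586, 0.44026699662208557), 0.01675323024392128) (134, 224, 14, 14)
top ((0.499465674161911, 0.3231147527694702), 0.017121633514761925) (186, 210, 11, 15)
```

The three knobs are in line: the wrist view puts the middle one within 0.5 mm of the spares' midpoint. Next is the pointer knob.

```bash
python3 -m creep '[[[0,0,0],[0,0,-0.128],0.6],[[0,0,0],[0,0,-0.128],0.6],[[0,0,0],[0,0,-0.128],0.6],[[0,0,0],[0,0,-0.128],0.6],[[0,0,0],[0,0,-0.128],0.6],[[0,0,0],[0,0,-0.128],0.6],[[0,0,0],[0,0,0],0.6]]'
python3 -c "
from h import *
plan(.458,.170,.13,57.5)"
```

```text
clock: 10.1
position: [0.495, 0.336, 0.1194]
ee_rot: [-0.873, -3.017, 0.0]
wrist_force: [-0.7, -0.3, -0.6]
finger_gap: 0.0683
grasp_force: 0.0
turn(tool) [-0.0002 -0.0006  0.0043] shift cm after turn [ -5.8  -15.99  -1.06] t 10.1 pos [0.495  0.336  0.1194] F [-0.7 -0.3 -0.6] gap 0.0683
```

```bash
python3 -m creep '[[[-1.2,-3.2,-1],[0,0,0],0.6],[[-1.2,-3.2,0],[0,0,0],0.6],[[-1.2,-3.2,0],[0,0,0],0.6],[[-1.2,-3.2,0],[0,0,0],0.6],[[-1,-3.2,0],[0,0,0],0.6],[[0,0,0],[0,0,0],0.6],[[0,0,0],[0,0,0],0.6],[[0,0,0],[0,0,0],0.6]]'
python3 - <<'E'
from h import *
plan(.458,.170,.02,57.5)
c=cam("wrist"); np.savez("w5.npz",**c); cv2.imwrite("pics/w5.png",c["img"])
P=cloud(c)
m=(np.abs(P[...,2]-.040)<.004).astype(np.uint8)
for k in cv2.findContours(m,0,1)[0]:
    if cv2.contourArea(k)>200:
        q=np.float32(onplane(c,k[:,0],.04)[:,:2]); r=cv2.minAreaRect(q); print(r,cv2.boundingRect(k)); 
        if np.hypot(*(np.array(r[0])-[.46,.167]))<.02: print(cv2.approxPolyDP(q,.003,True)[:,0].round(4).tolist())
E
```

```text
clock: 10.9
position: [0.4595, 0.1698, 0.1299]
ee_rot: [0.875, 3.017, 0.002]
wrist_force: [0.7, 0.5, 0.1]
finger_gap: 0.0684
grasp_force: 0.0
turn(tool) [0.0012 0.0003 0.0028] shift cm after turn [ 0.14 -0.06 10.99] t 10.9 pos [0.4595 0.1698 0.1299] F [0.7 0.5 0.1] gap 0.0684
((0.4751984775066376, -0.19166089594364166), (0.015734629705548286, 0.04373323172330856), 82.8078384399414) (0, 372, 26, 31)
((0.6868664622306824, 0.1849762499332428), (0.03204777091741562, 0.03342943638563156), 80.42778778076172) (398, 369, 30, 26)
((0.6824938058853149, 0.278623104095459), (0.046682197600603104, 0.06991783529520035), 82.67250061035156) (463, 302, 57, 57)
((0.4604206383228302, 0.16868358850479126), (0.029411977156996727, 0.05203215405344963), 56.80004119873047) (261, 183, 38, 61)
[[0.4325000047683716, 0.17319999635219574], [0.46549999713897705, 0.1485999971628189], [0.4828000068664551, 0.15539999306201935], [0.4814000129699707, 0.1720000058412552], [0.44920000433921814, 0.19339999556541443]]
((0.47802093625068665, 0.37496793270111084), (0.020551122725009918, 0.0344320572912693), 60.816158294677734) (512, 69, 31, 49)
```

```bash
python3 -m creep '[[[0.2,-0.05,2],[0,0,0],0.2],[[0,0,2.5],[0,0,0],0.2],[[0,0,2.5],[0,0,0],0.2],[[0,0,2.5],[0,0,0],0.2],[[0,0,1],[0,0,0],0.2],[[0,0,0],[0,0,0],0.2],[[0,0,0],[0,0,0],0.2],[[0,0,0],[0,0,0],0.2]]'
python3 -c "
from h import *
plan(.4575,.171,.008,57.2)"
```

```text
clock: 11.75
position: [0.4581, 0.17, 0.0259]
ee_rot: [0.873, 3.016, 0.002]
wrist_force: [0.9, 0.9, 0.1]
finger_gap: 0.051
grasp_force: 0.0
turn(tool) [0.0019 0.0018 0.0089] shift cm after turn [0.11 0.05 1.79] t 11.75 pos [0.4581 0.17   0.0259] F [0.9 0.9 0.1] gap 0.051
```

```bash
python3 -m creep '[[[0.1,0.05,0.8],[0,0,0.01],0.2],[[0,0,1],[0,0,0],0.2],[[0,0,0],[0,0,0],0.2],[[0,0,0],[0,0,0],-0.2],[[0,0,0],[0,0,0],-1],[[0,0,0],[0,0,0],-1],[[0,0,0],[0,0,0],-1],[[0,0,0],[0,0,0],-1]]' 60
python3 -c "
from h import *
plan(.4575,.171,.008,57.2)"
```

```text
clock: 12.55
position: [0.4564, 0.1704, 0.0068]
ee_rot: [0.889, 3.013, 0.0]
wrist_force: [-0.8, 0.6, -0.4]
finger_gap: 0.0294
grasp_force: 59.2
turn(tool) [ 0.0001  0.     -0.0013] shift cm after turn [-0.07  0.11 -0.12] t 12.55 pos [0.4564 0.1704 0.0068] F [-0.8  0.6 -0.4] gap 0.0294
```

```bash
python3 -m creep '[[[0,0,-1],[0,0,0],-1],[[0,0,-3],[0,0,0],-1],[[0,0,-4],[0,0,0],-1],[[0,0,-4],[0,0,0],-1],[[0,0,-4],[0,0,-0.126],-1],[[0,0,-2],[0,0,-0.126],-1],[[0,0,0],[0,0,-0.126],-1],[[0,0,0],[0,0,-0.126],-1]]'
python3 - <<'E'
from h import *
c=dict(np.load("top0.npz")); P=cloud(c).reshape(-1,3)
for y0 in np.arange(-.36,.2,.04):
    print(round(y0,2),[ (lambda q: round(float(np.nanmax(q)),3) if len(q) else None)(P[(P[:,1]>=y0)&(P[:,1]<y0+.04)&(P[:,0]>=x0)&(P[:,0]<x0+.04),2]) for x0 in np.arange(.44,.66,.04)])
plan(.53,-.26,.19,86)
E
```

```text
clock: 13.35
position: [0.4567, 0.1705, 0.1888]
ee_rot: [0.101, 3.137, 0.001]
wrist_force: [0.2, -0.2, -0.6]
finger_gap: 0.0294
grasp_force: 59.1
-0.36 [0.054, 0.059, 0.059, 0.006, 0.038, 0.04]
-0.32 [0.065, 0.065, 0.067, 0.008, 0.041, 0.036]
-0.28 [0.068, 0.095, 0.068, 0.027, 0.037, 0.046]
-0.24 [0.067, 0.066, 0.067, 0.051, 0.05, 0.055]
-0.2 [0.063, 0.06, 0.059, 0.441, 0.447, 0.445]
-0.16 [0.039, 0.006, 0.056, 0.432, 0.444, 0.444]
-0.12 [0.023, 0.008, 0.005, 0.006, 0.052, 0.06]
-0.08 [0.04, 0.032, 0.007, 0.007, 0.028, 0.056]
-0.04 [0.006, 0.006, 0.005, 0.007, 0.014, 0.006]
-0.0 [0.039, 0.039, 0.007, 0.022, 0.014, 0.007]
0.04 [0.037, 0.03, 0.005, 0.006, 0.021, 0.007]
0.08 [0.006, 0.005, 0.006, 0.014, 0.015, 0.144]
0.12 [0.046, 0.04, 0.005, 0.006, 0.413, 0.392]
0.16 [0.046, 0.042, 0.006, 0.006, 0.125, 0.449]
0.2 [0.005, 0.006, 0.038, 0.037, 0.434, 0.449]
turn(tool) [0.001  0.0032 0.0053] shift cm after turn [-10.31 -42.44  -0.12] t 13.35 pos [0.4567 0.1705 0.1888] F [ 0.2 -0.2 -0.6] gap 0.0294
```

```bash
python3 -m creep '[[[0,-3,0],[0,0,0],-1],[[0,-4.2,0],[0,0,0],-1],[[0,-4.2,0],[0,0,0],-1],[[0,-4.2,0],[0,0,0],-1],[[0,-4.2,0],[0,0,0],-1],[[0,-4.2,0],[0,0,0],-1],[[0,-4.2,0],[0,0,0],-1],[[0,-4.2,0],[0,0,0],-1]]'
python3 -m creep '[[[0,-4.2,0],[0,0,0],-1],[[-1.5,-4.2,0],[0,0,0],-1],[[-3,-2,0],[0,0,0],-1],[[-2.5,0,0],[0,0,0],-1],[[0,0,0],[0,0,0],-1],[[0,0,0],[0,0,0],-1],[[0,0,0],[0,0,0],-1]]'
python3 - <<'E'
from h import *
plan(.495,-.26,.19,86)
c=cam("wrist"); np.savez("w6.npz",**c); cv2.imwrite("pics/w6.png",c["img"])
E
```

```text
clock: 14.15
position: [0.4332, -0.1543, 0.1876]
ee_rot: [0.11, 3.139, -0.0]
wrist_force: [2.0, 0.0, -0.2]
finger_gap: 0.0291
grasp_force: 59.4
clock: 14.85
position: [0.4953, -0.2606, 0.1869]
ee_rot: [-0.109, -3.139, -0.001]
wrist_force: [-0.8, 0.0, -0.5]
finger_gap: 0.0295
grasp_force: 59.4
turn(tool) [ 0.0005 -0.0011  0.0005] shift cm after turn [ 0.03  0.06 -0.31] t 14.85 pos [ 0.4953 -0.2606  0.1869] F [-0.8  0.  -0.5] gap 0.0295
```

View pics/w6.png

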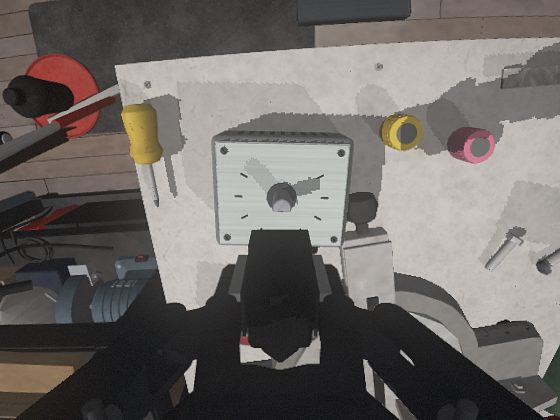

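Wrist view: shaft at (283,203) just clear of the held knob, whose nose points down the image at (280,362). The panel screws at about (224,150), (341,153), (225,237) and (334,240) give the box's centre and yaw.

Run:
```python
from h import *
c=dict(np.load("w6.npz")); P=cloud(c); im=c["img"]; g=im.min(2)
t=np.array([.4953,-.2606,.1869])
S=[]
for u,v in((224,150),(341,153),(225,237),(334,240)):
    w=255-g[v-7:v+8,u-7:u+8].astype(float); w=np.clip(w-np.median(w)-40,0,None); yy,xx=np.mgrid[-7:8,-7:8]
    S.append([u+(w*xx).sum()/w.sum(),v+(w*yy).sum()/w.sum()])
Q=onplane(c,S,.06)[:,:2]; print(np.round(S,1).tolist(),Q.round(4).tolist())
print("centre",Q.mean(0).round(4),"yaw",[np.degrees(np.arctan2(*(a))).round(2) for a in [(-(Q[0]-Q[1]))*[1,-1] ,(-(Q[2]-Q[3]))*[1,-1]]], [np.degrees(np.arctan2((Q[i]-Q[j])[1],(Q[i]-Q[j])[0])).round(2) for i,j in((2,0),(3,1))], "sizes",np.linalg.norm(Q[0]-Q[1]),np.linalg.norm(Q[2]-Q[0]))
m=(np.abs(P[...,2]-.092)<.006)&(np.abs(np.arange(560)-283)<25)[None]; m[:180]=0;m[228:]=0
v,u=np.nonzero(m); print("shaft top n",len(u),u.min(),u.max(),v.min(),v.max(),P[m].mean(0).round(4), P[m].min(0).round(4),P[m].max(0).round(4))
zt=t[2]-.0068+.04
m=((np.abs(P[...,2]-zt)<.005)).astype(np.uint8); m[:,:240]=0;m[:,320:]=0;m[:225]=0
k=max(cv2.findContours(m,0,1)[0],key=cv2.contourArea); print(cv2.boundingRect(k),np.nanmedian(P[m>0][:,2]),zt)
q=np.float32(onplane(c,k[:,0],zt)[:,:2]); print(cv2.minAreaRect(q),cv2.approxPolyDP(q,.003,True)[:,0].round(4).tolist())
b=cv2.resize(im[130:370,200:360],None,fx=2.5,fy=2.5,interpolation=cv2.INTER_CUBIC); cv2.imwrite("pics/c6.png",b)
```

```text
[[223.7, 150.1], [340.9, 152.8], [225.7, 237.0], [334.7, 240.2]] [[0.4466, -0.3068], [0.4561, -0.2035], [0.5301, -0.3154], [0.5408, -0.2099]]
centre [ 0.4934 -0.2589] yaw [np.float64(174.76), np.float64(174.21)] [np.float64(-5.91), np.float64(-4.3)] sizes 0.10368367896542756 0.08391675478234682
shaft top n 217 272 290 197 210 [ 0.4906 -0.259   0.0904] [ 0.4849 -0.2669  0.0863] [ 0.4965 -0.2516  0.0923]
(240, 262, 80, 101) 0.2189224869989755 0.22010000000000002
((0.49834224581718445, -0.26107463240623474), (0.03445393964648247, 0.05287526920437813), 85.66392517089844) [[0.4715000092983246, -0.2721000015735626], [0.5077000260353088, -0.2791000008583069], [0.5248000025749207, -0.26179999113082886], [0.5101000070571899, -0.24469999969005585], [0.48249998688697815, -0.243599995970726], [0.4733000099658966, -0.2475000023841858]]
```

View pics/c6.png

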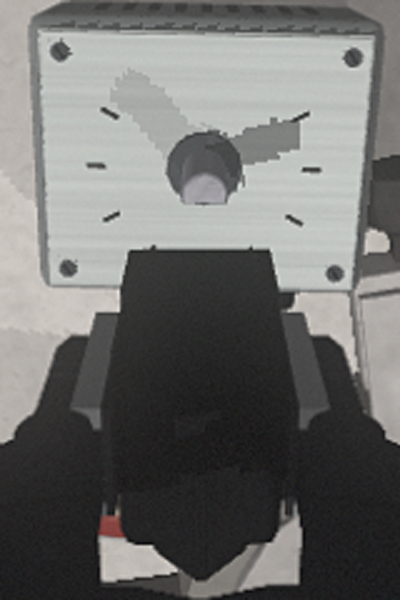

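Relative offset of knob to shaft is about (0, +2) mm, with a 1.1° turn. I'll go down to just above the shaft and re-measure the TCP.

```bash
python3 -m creep '[[[0.05,0.2,0],[0,0,0.019],-1],[[0,0,2],[0,0,0],-1],[[0,0,2],[0,0,0],-1],[[0,0,2],[0,0,0],-1],[[0,0,2],[0,0,0],-1],[[0,0,0],[0,0,0],-1],[[0,0,0],[0,0,0],-1],[[0,0,0],[0,0,0],-1]]' 80
python3 -c "
from h import *
plan(.4950,-.2586,.0988,84.9)"
```

```text
clock: 15.7
position: [0.4966, -0.2597, 0.1081]
ee_rot: [0.14, 3.136, -0.002]
wrist_force: [1.0, -0.3, -0.7]
finger_gap: 0.0289
grasp_force: 82.4
turn(tool) [-0.0011  0.0021  0.0001] shift cm after turn [0.17 0.1  0.93] t 15.7 pos [ 0.4966 -0.2597  0.1081] F [ 1.  -0.3 -0.7] gap 0.0289
```

```bash
python3 -m creep '[[[0.17,0.1,0],[0,0,0],-1],[[0,0,0.6],[0,0,0],-1],[[0,0,0],[0,0,0],-1],[[0,0,0],[0,0,0],-1]]'
python3 - <<'E'
from h import *
plan(.4950,-.2586,.0988,84.9)
c=cam("wrist"); cv2.imwrite("pics/w7.png",c["img"]); np.savez("w7.npz",**c)
c=cam("scene"); cv2.imwrite("pics/s7.png",c["img"]); np.savez("s7.npz",**c)
E
```

```text
clock: 16.1
position: [0.4942, -0.2581, 0.1007]
ee_rot: [-0.139, -3.138, -0.0]
wrist_force: [1.1, -0.3, -1.1]
finger_gap: 0.0289
grasp_force: 82.4
turn(tool) [ 0.0002 -0.0002  0.0002] shift cm after turn [-0.08 -0.04  0.19] t 16.1 pos [ 0.4942 -0.2581  0.1007] F [ 1.1 -0.3 -1.1] gap 0.0289
```

```bash
python3 -m creep '[[[-0.08,-0.04,0],[0,0,0],-1],[[0,0,0.2],[0,0,0],-1],[[0,0,0.2],[0,0,0],-1],[[0,0,0.1],[0,0,0],-1],[[0,0,0.1],[0,0,0],-1],[[0,0,0],[0,0,0],-1],[[0,0,0],[0,0,0],-1]]'
```

```text
clock: 16.9
position: [0.4956, -0.259, 0.0954]
ee_rot: [0.139, 3.137, -0.001]
wrist_force: [0.1, -0.0, 4.9]
finger_gap: 0.0289
grasp_force: 83.0
```

It may be resting on the shaft's rim. I'll recompute the in-hand axis from the bottom back edge of the knob in c6, at (126..273, 250), i.e. pixels (250.4..309.2, 230), before correcting.

Run:
```python
from h import *
c=dict(np.load("w6.npz")); P=cloud(c); zb=.1869-.0068
d=P[...,2]; print("z above/below edge",[(v,d[v,265:300:10].round(3).tolist()) for v in range(226,236,2)], "cols at 234",[(u,round(float(d[234,u]),3)) for u in (247,249,251,253,305,307,309,311,313)])
e=onplane(c,[[250.4,230],[309.2,230],[280,230]],zb); print("bottom back",e.round(4),"w",np.linalg.norm(e[0]-e[1]))
tip=onplane(c,[[281.2,361.2]],zb+.04)[0]; print("tip",tip.round(4))
a=np.radians(-4); u=np.array([np.cos(a),np.sin(a)])
print("axis from back",e[:2,:2].mean(0)+.022*u,"from tip",tip[:2]-.032*u)
# shaft top rim pixels: brightness profile around
im=c["img"]; g=im.max(2); print(g[194:216:2,266:302:2])
```

```text
z above/below edge [(226, [0.06, 0.059, 0.058, 0.059]), (228, [0.059, 0.059, 0.059, 0.06]), (230, [0.179, 0.181, 0.18, 0.179]), (232, [0.183, 0.184, 0.184, 0.183]), (234, [0.185, 0.186, 0.185, 0.185])] cols at 234 [(247, 0.06), (249, 0.06), (251, 0.185), (253, 0.185), (305, 0.186), (307, 0.186), (309, 0.059), (311, 0.058), (313, 0.059)]
bottom back [[ 0.474  -0.2749  0.1801]
 [ 0.4761 -0.2437  0.1801]
 [ 0.475  -0.2592  0.1801]] w 0.0312777184019452
tip [ 0.5243 -0.2621  0.2201]
axis from back [ 0.49699363 -0.26086684] from tip [ 0.49235099 -0.25990825]
[[180  85  87  86 105  93  87  85  86  88  83  85  77  77  75 109 128 127]
 [174  94  94  86 103  92  85  86  88  89  84  86  77  74  73  90 203 197]
 [145  93  95  85 102  93  84  88  90  88  86  82  83  75  71  96 201 198]
 [187  89  91  97 100  96 122 139 156 136 106  84  92  76  76 119 204 201]
 [197  93  92  99 106 144 158 169 165 157 160 120  83  91  88 143 199 195]
 [202 159  89 101 148 167 169 164 157 163 165 165  90  90  87 208 206 201]
 [196 199 100 108 170 169 170 163 159 164 165 164 119  98 139 197 196 196]
 [194 195 199 116 172 169 165 159 166 167 162 169 120 203 198 197 196 195]
 [192 191 193 152 171 169 157 162 168 174 168 166 109 199 196 195 199 198]
 [192 190 190 191 193 193 193 197 197 196 195 197 193 192 193 194 194 194]
 [193 193 192 191 194 192 193 193 193 192 192 193 192 193 192 191 192 192]]
```

Run:
```python
from h import *
c=dict(np.load("w6.npz")); P=cloud(c)
print("shaft top arc/flat/left/right",onplane(c,[[281.5,199.5],[281.5,211],[273,209],[289.5,209]],.092).round(4).tolist())
im=c["img"].max(2); m=np.zeros((420,560),np.uint8); m[178:214,262:302]=(im[178:214,262:302]<130)
k=max(cv2.findContours(m,0,1)[0],key=cv2.contourArea)[:,0]; k=k[k[:,1]>=186]; k=k[(k[:,0]<274)|(k[:,0]>291)]
print("nut?",cv2.boundingRect(k), cv2.minEnclosingCircle(np.float32(onplane(c,k,.063)[:,:2])))
for v in (345,352,356,360): print(v,P[v,281].round(4), end=" ")
print([ (v,P[v,280].round(4).tolist()) for v in (230,236,250,258,262,266,272)])
w=dict(np.load("w7.npz")); Q=cloud(w); print([(v,Q[v,280].round(4).tolist()) for v in range(218,238,2)],[(v,Q[v,281].round(4).tolist()) for v in (352,358,360)])
```

```text
shaft top arc/flat/left/right [[0.4857, -0.2585, 0.092], [0.4957, -0.2591, 0.092], [0.4935, -0.266, 0.092], [0.4944, -0.2524, 0.092]]
nut? (267, 186, 35, 23) ((0.49130672216415405, -0.2555370330810547), 0.017262710258364677)
345 [ 0.5147 -0.2616  0.22  ] 352 [ 0.5187 -0.2619  0.2201] 356 [ 0.5212 -0.262   0.22  ] 360 [ 0.5246 -0.2622  0.2191] [(230, [0.4745, -0.2592, 0.1814]), (236, [0.4751, -0.2593, 0.1877]), (250, [0.475, -0.2593, 0.2034]), (258, [0.4752, -0.2593, 0.2108]), (262, [0.4747, -0.2593, 0.2152]), (266, [0.4754, -0.2594, 0.2173]), (272, [0.4774, -0.2595, 0.2188])]
[(218, [0.4797, -0.2567, 0.061]), (220, [0.4805, -0.2568, 0.0627]), (222, [0.4826, -0.257, 0.0606]), (224, [0.4831, -0.257, 0.0628]), (226, [0.485, -0.2572, 0.0616]), (228, [0.4859, -0.2573, 0.0628]), (230, [0.4741, -0.2563, 0.0936]), (232, [0.474, -0.2563, 0.0965]), (234, [0.4739, -0.2563, 0.0993]), (236, [0.4739, -0.2563, 0.1019])] [(352, [0.5182, -0.2598, 0.1333]), (358, [0.5226, -0.2602, 0.1325]), (360, [0.5243, -0.2604, 0.132])]
```

```bash
for i in 1 2; do python3 -c "
from workcell import readout
o=readout.get_obs(); print(o['position'].round(4),o['wrist_force'].round(1),o['wrist_torque'].round(2))"; python3 -m creep '[[[0.05,0,0],[0,0,0],-1],[[0,0,0],[0,0,0],-1],[[0,0,0],[0,0,0],-1]]' | sed -n '2p;4p'; done
```

```text
[ 0.4956 -0.259   0.0954] [ 0.1 -0.   4.9] [0.01 0.07 0.03]
position: [0.4955, -0.259, 0.0955]
wrist_force: [0.5, -0.2, 4.8]
[ 0.4955 -0.259   0.0955] [ 0.5 -0.2  4.8] [ 0.04 -0.04 -0.02]
position: [0.4954, -0.259, 0.0956]
wrist_force: [1.3, 0.3, 5.0]
```

```bash
for i in 1 2; do python3 -m creep '[[[0.1,0,0],[0,0,0],-1],[[0,0,0],[0,0,0],-1],[[0,0,0],[0,0,0],-1]]' | sed -n '2p;4p'; done
```

```text
position: [0.492, -0.258, 0.0941]
wrist_force: [-0.1, 0.3, -0.6]
position: [0.4917, -0.2582, 0.0943]
wrist_force: [-0.3, 0.6, -0.3]
```

The force dropped to zero at x≈0.492, so the bore is now over the shaft and 4.5 mm on. Next I'll push down.

```bash
for i in 1 2 3; do python3 -m creep '[[[0,0,0.2],[0,0,0],-1],[[0,0,0.2],[0,0,0],-1],[[0,0,0],[0,0,0],-1],[[0,0,0],[0,0,0],-1]]' 100 | sed -n '2,4p'; done
```

```text
position: [0.4921, -0.2584, 0.0906]
ee_rot: [-0.139, -3.138, -0.0]
wrist_force: [-0.2, -0.0, -1.1]
position: [0.4921, -0.2584, 0.0867]
ee_rot: [-0.139, -3.138, -0.0]
wrist_force: [-0.2, 0.0, -0.6]
position: [0.4921, -0.2584, 0.0827]
ee_rot: [-0.139, -3.138, -0.0]
wrist_force: [1.1, 0.3, -0.9]
```

```bash
for i in 1 2 3; do python3 -m creep '[[[0,0,0.2],[0,0,0],-1],[[0,0,0.2],[0,0,0],-1],[[0,0,0],[0,0,0],-1],[[0,0,0],[0,0,0],-1]]' | sed -n '2,6p'; done
```

```text
position: [0.4922, -0.2585, 0.0789]
ee_rot: [0.139, 3.138, -0.0]
wrist_force: [0.3, -0.2, 1.2]
finger_gap: 0.0286
grasp_force: 100.4
position: [0.4923, -0.2585, 0.0752]
ee_rot: [0.139, 3.138, -0.0]
wrist_force: [-1.0, -0.2, 5.9]
finger_gap: 0.0287
grasp_force: 100.8
position: [0.4923, -0.2585, 0.0718]
ee_rot: [0.139, 3.138, -0.001]
wrist_force: [-1.5, 2.3, 8.8]
finger_gap: 0.0289
grasp_force: 101.3
```

```bash
python3 -m creep '[[[0,0,0.1],[0,0,0],-1],[[0,0,0.1],[0,0,0],-1],[[0,0,0],[0,0,0],-1],[[0,0,0],[0,0,0],-1],[[0,0,0],[0,0,0],-1]]'
python3 - <<'E'
from h import *
c=cam("wrist"); cv2.imwrite("pics/w8.png",c["img"][60:400]); P=cloud(c)
k=[(v,P[v,280].round(4).tolist()) for v in range(222,240,3)]; print(k, readout.get_obs()["wrist_force"].round(1),readout.get_obs()["clock"])
c=cam("top"); P=cloud(c); m=(np.abs(P[...,2]-.058)<.006).astype(np.uint8); m[:,:125]=0;m[:,210:]=0;m[:195]=0;m[255:]=0
for k in cv2.findContours(m,0,1)[0]:
    if cv2.contourArea(k)>60: q=onplane(c,k[:,0],.058)[:,:2]; print("top",cv2.minEnclosingCircle(np.float32(q)))
E
```

```text
clock: 21.0
position: [0.4924, -0.2585, 0.0708]
ee_rot: [0.139, 3.137, -0.001]
wrist_force: [-3.3, 1.9, 14.4]
finger_gap: 0.0289
grasp_force: 102.6
[(222, [0.4695, -0.2565, 0.0591]), (225, [0.4711, -0.2567, 0.0595]), (228, [0.4733, -0.2569, 0.0584]), (231, [0.4721, -0.2568, 0.0655]), (234, [0.4718, -0.2567, 0.0699]), (237, [0.4724, -0.2568, 0.0724])] [-2.7  2.3 14.6] 21.05
top ((0.47190719842910767, 0.4397537410259247), 0.017043495550751686)
top ((0.4858357906341553, 0.38073816895484924), 0.01746305637061596)
top ((0.4991457462310791, 0.3230528235435486), 0.016948578879237175)
```

View pics/w8.png

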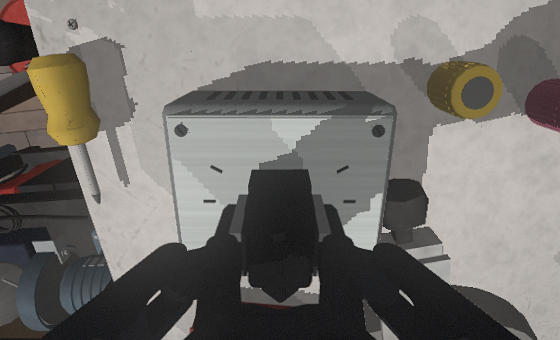

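The knob sits centred on the panel at about (280,200) with its nose away from the camera, over the flat. Its underside is near z=0.064, and the shaft is at its stop at about 14 N. From above, the three shelf knobs are still in line.

```bash
python3 -c "
from workcell import job
print(job.finish_job())"
```

```text
the job is handed in; nothing more can be done
None
```

The job is handed in at about 21 s: the round knob stands in the middle place, within about 0.5 mm of the spares' midpoint, and the pointer knob is fully home on the D-shaft, still held down against its stop at about 14 N.

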